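# Clear and open the blade case

### The arm

A 6-joint arm with a two-finger parallel gripper is mounted at the origin on the work surface. World frame = base frame: x ahead of the robot, y to its left, z up, the work surface at z = 0. Lengths are in mm, angles in rad, forces in N, time in s.
With the tool pointing down it reaches from about 275 to 750 mm from the base axis. Payload 10.2 kg.
Tool frame: the origin (TCP) lies midway between the tips of the shut fingers; the grasp point (between the pads) lies 19 mm behind it; z points along the fingers, y is the direction in which the jaws open and shut (so a half turn about z gives the same grasp; the last joint's range is limited). The gripper opens to 85 mm and grips with 20 to 120 N. Pads are 22 mm wide; open, the fingers measure 114 mm over their backs; the gripper's body (76 mm by 85 mm) begins 54 mm behind the grasp point. The pads swing forward as they close: fully open they stand 13 mm farther back than shut.
Start: joints at [1.036, 0.313, 1.498, -0, 1.331, -0.223], TCP at [161.068, 499.688, 231.294] pointing down, gripper open.
Joint ranges: [-2.94, 2.94], [-0.97, 2.17], [0.19, 2.56], [-1.23, 4.37], [0.02, 3.11], [-2.88, 2.88]. Speed limits (rad/s): [2.39, 2.39, 3.01, 3.14, 3.14, 3.14].

### API

Orientations are given as a unit quaternion [w, x, y, z].
In Python, from rig import sense, optics, ctrl gives the robot as it stands.
- The arm moves only by the tool play_rows, never from a script. Its argument "plan" is a list of rows, each a list of 7 numbers: the shift along the world's x, y, z in mm, then the turn, a rotation vector about the world's x, y, z in rad, then the opening, from -1 (shut) to 1 (fully open), so that 0 is half open. A call has 1 to 5 rows; each row shifts and turns the pose as measured when the row begins; what a row does not reach is not made up. A row lasts 1/12 s, in which the tool goes at most 41.7 mm and 7.16 degrees, less where a joint would pass 70% of its speed; a pose out of reach is approached as far as the arm can. A call is refused whole if a number of a shift passes 41.7 or a number of a turn 0.125, either way. A call with a gripper value outside its range is refused whole. The fingers move at their own pace and stop on an object; "grip_force" is the grip in N (left out, the last holds). Time passes only in rows, so rows that do not move let the fingers close. It gives the time, the measured TCP pose, the force and the opening at its end, in the units of the state.
- sense(): the state, without advancing time (a new reading comes with each control period).
- optics.capture(name): name is "scene" or "top" or "wrist"; returns a dict with "img" (400x640x3 uint8, blue, green, red), "fx", "fy", "cx", "cy" (pixels), "world_to_cam" (4x4, takes a point from world to camera coordinates). Camera axes: x right, y up, looking along -z (the intrinsics and any distortion apply to the point x, -y, -z); pixel columns grow to the right and rows downward; lengths in mm; the calibration is good to about 2 mm. A picture is of the moment at which its call begins. There is no depth.
- ctrl.finish_job(): hands the job in, once; it reports no verdict.
The state is a dict: "time_s": time; "joints": joint angles; "dq": joint speeds; "tau": joint torques, N m; "eef_pos": TCP position; "ee_rot": TCP orientation; "force": force on the tool from outside, world axes, zero at the start; "wrist_torque": the same for the moment, N m; "grip_width": opening from 0.0 (shut) to 1.0 (fully open).
Only numpy, scipy, OpenCV 4.12 (cv2) and the standard library are available. Lean on these libraries where they do the work, as an engineer would, in place of code of your own. Each camera call takes 0.05 s, during which the arm holds its last target. There are 200 camera calls.

### The job

Slide the tape roll up off the spindle on the blade case's lid and lay it flat in the empty tray. Then, before touching the case's release, tug the lid up by its handle to learn whether the catch holds it; if it is caught, slide the release all the way to free it. Raise the lid at least 45 degrees and finish still holding it open in the gripper; leave the jar, screwdriver and tin between case and tray where they are.

Things in the scene. Friction and masses are not known exactly. Their poses are not given: they have to be found in the camera images.
- case: plywood blade case fixed to the bench, 230 (x) x 260 (y) mm, 95 mm tall to its lid's top; origin at the centre of its underside, z up, x points away from the robot (within 15 degrees) to the hinge side. A fixed ledge covers its front (x -115 to -66 mm), flush with the shut lid that covers the rest. A bolt hidden inside may or may not catch the lid; it cannot be seen
- spindle_top (a point): top end of the wooden spindle on the lid: 21 mm across, 55 mm tall, at case x 50, y 0 mm, its top 150 mm above the bench while the lid is shut
- lid (a joint): lid hinge angle in rad: 0 shut, grows as the front edge rises, stop at 1.35. The lid (about 0.4 kg) always falls shut if let go. Even when caught it has about 3 mm of play at the handle (up to about 0.025 rad); free, it just keeps rising at 2 to 3 N
- lid_handle (a point): middle of the lid's bar handle: dark round bar 10 mm thick and 80 mm clear between its feet, lying along the case's y, 35 mm above the lid's top (130 mm above the bench when shut), at case x -40, y 0. Moves with the lid
- lid_hinge (a point): middle of the lid's hinge line (along the case's y), at case x 115, y 0, z 85 mm. The handle bar lies 155 mm in front of it and 45 mm above it when shut
- release_top (a point): centre of the top face of the release: black upright grip, 24 (case x) x 16 (case y) x 28 mm tall, top 30 mm above the ledge (125 mm above the bench). At case x -92, y +60 at the start. Slides along the case's +y (away from the case's middle), moving with the joint release
- release (a joint): travel of the release in m: 0 at the start, 0.028 at its end stop (slid fully to the case's +y). Takes 2 to 5 N, has no spring and stays where it is left. Slid at least 20 mm it has drawn the bolt out of the lid's way, and the bolt stays drawn
- tape_roll: tan tape roll, 60 mm across, bore 32 mm, 40 mm tall, about 0.09 kg, sitting loosely on the lid's spindle at the start (underside 98 mm above the bench); origin at the centre of its underside, z along its axis
- tray: shallow open wooden tray fixed to the bench, 170 x 170 mm, walls 30 mm tall and 6 mm thick, floor 6 mm above the bench; origin at the centre of its underside
- screwdriver: bystander, screwdriver 150 mm long lying on the bench, origin on the bench under its middle
- jar: bystander, glass jar, 60 mm across, 80 mm tall, origin under its base
- tin: bystander, plain tin can, 66 mm across, 90 mm tall, origin under its base
Mind the look-alikes: they are no part of the job. There is more than one size of the tape_roll; the job needs the middle-sized. Leave any pink look-alike of the tray alone.

How it is judged:
By the outcome, as a careful person would: the job done as asked, in the order asked, and still so for the second after the job is handed in, while the arm keeps its last pose, push and grip.
It also fails if it takes over 72 s, if anything falls off the work surface, if the arm or the gripper's body presses on something with over 40 N, if the wrist force passes 120 N, or if a joint passes its speed limit or range.

## Working session

There is one attempt and no reset: what is moved stays moved. The work goes in short steps, Python scripts to look and compute and a tool call to move; the robot and the scene stay as the last step left them, time stands still between calls to the robot, and variables do not carry over. Pictures are saved under pics/ and viewed, about 8 in all and at most 12, crops included, and the job is handed in when it is done.

Besides the shell and the picture viewer there is one more tool, called after "Request:" as name(argument=value, ...), one argument or row to a line, values as JSON. play_rows: Moves the arm, as the interface text tells. Its arguments: {"type":"object","properties":{"plan":{"type":"array"},"grip_force":{"type":"number"}},"required":["plan"]}

```bash
mkdir -p pics
cat > h.py <<'E'
import numpy as np, cv2
from rig import sense, optics, ctrl
def cap(n,f=None):
    c=optics.capture(n)
    if f: cv2.imwrite('pics/'+f,c['img'])
    return c
def proj(c,p):
    q=(c['world_to_cam']@np.r_[p,1])[:3]; return np.array([c['fx']*q[0]/-q[2]+c['cx'], c['fy']*-q[1]/-q[2]+c['cy']])
def unproj(c,u,v,z):
    T=np.linalg.inv(c['world_to_cam']); d=T[:3,:3]@np.array([(u-c['cx'])/c['fx'],-(v-c['cy'])/c['fy'],-1]); o=T[:3,3]
    return o+d*(z-o[2])/d[2]
E
python3 - <<'E'
from h import *
a=cap('top','top1.png');b=cap('scene','scene1.png')
print({k:a[k] for k in a if k!='img'});print(b['world_to_cam'],b['fx'],b.keys());print(sense())
E
```

```text
{'fx': 448.2864447564232, 'fy': 448.2864447564232, 'cx': 323.24918955522503, 'cy': 198.59749878727308, 'world_to_cam': array([[-2.21043443e-02, -9.99489489e-01,  2.30686002e-02,
        -1.13009967e+01],
       [ 9.93839099e-01, -1.94610690e-02,  1.09110550e-01,
        -5.15813457e+02],
       [-1.08605908e-01,  2.53382940e-02,  9.93761907e-01,
        -1.16975375e+03],
       [ 0.00000000e+00,  0.00000000e+00,  0.00000000e+00,
         1.00000000e+00]])}
[[ 1.43975781e-01  9.89488235e-01  1.35649493e-02 -8.79209702e+01]
 [-7.62763278e-01  1.02232238e-01  6.38545810e-01  3.04366535e+02]
 [ 6.30446791e-01 -1.02281977e-01  7.69464255e-01 -1.30680159e+03]
 [ 0.00000000e+00  0.00000000e+00  0.00000000e+00  1.00000000e+00]] 377.7761446671879 dict_keys(['img', 'fx', 'fy', 'cx', 'cy', 'world_to_cam'])
{'time_s': 0.1, 'joints': array([ 1.03560729e+00,  3.13369261e-01,  1.49836667e+00,  5.28684829e-06,
        1.33099785e+00, -2.23424828e-01]), 'dq': array([ 6.63245685e-04, -1.58870430e-03, -2.65142228e-03, -7.13322299e-05,
        9.61811203e-04,  3.54237885e-04]), 'tau': array([ 2.36013766e-03, -4.12902868e+01, -2.60141283e+01, -1.53651076e-04,
        3.04971945e-03,  1.62304252e-05]), 'eef_pos': array([160.93905759, 499.47999232, 230.80289547]), 'ee_rot': array([-2.13649729e-04,  1.55252164e-01,  9.87874709e-01, -5.29054002e-04]), 'force': array([-0.25458146,  0.80058284, -1.54731516]), 'wrist_torque': array([-0.00822296,  0.0063614 ,  0.00128206]), 'grip_width': 0.9969624561742179}
```

View pics/top1.png

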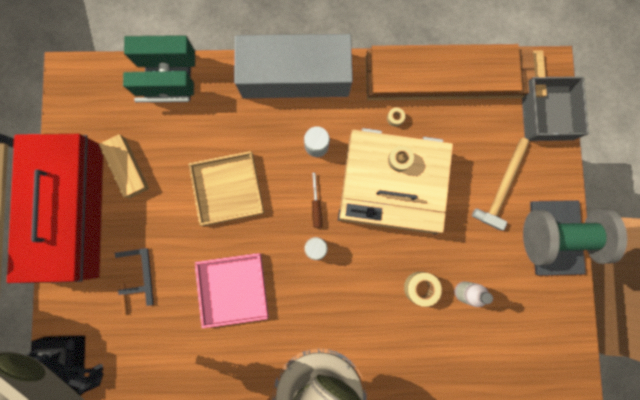

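View pics/scene1.png

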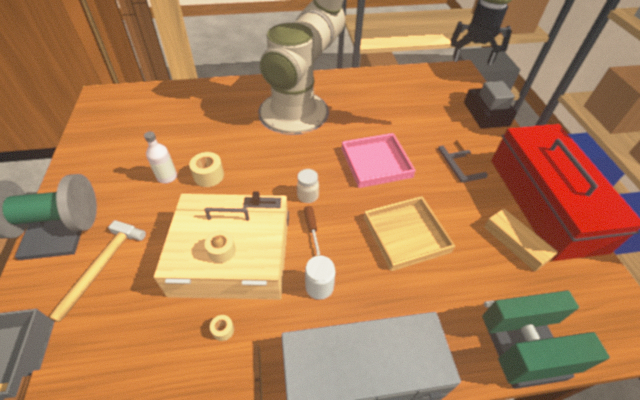

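The top view shows the case at about (397,181), with the roll on its spindle at (401,158), the handle at (397,195) and the release near (365,212). The wooden tray is at (227,188). Next I'll enlarge the case.

Run:
```python
from h import *
im=cv2.imread('pics/top1.png')
cv2.imwrite('pics/c1.png',cv2.resize(im[120:240,330:460],None,fx=5,fy=5,interpolation=cv2.INTER_CUBIC))
im=cv2.imread('pics/top1.png')
c=optics.capture('top')
for n,u,v,z in [('rollTop',401.5,156.5,138),('handle',397,195,130),('tray',227,188,30),('jar',316,248,80),('tin',316,140,90)]: print(n,unproj(c,u,v,z).round(1))
for q in [(189,163),(252,153),(264,212),(198,225)]: print(unproj(c,*q,30).round(1))
```

```text
rollTop [ 603.9 -214.2  138. ]
handle [ 509.7 -200.8  130. ]
tray [548.7 233.7  30. ]
jar [3.847e+02 3.000e-01 8.000e+01]
tin [660.6  -5.2  90. ]
[618.  334.8  30. ]
[642.4 166.9  30. ]
[482.6 135.9  30. ]
[451.8 309.6  30. ]
```

View pics/c1.png

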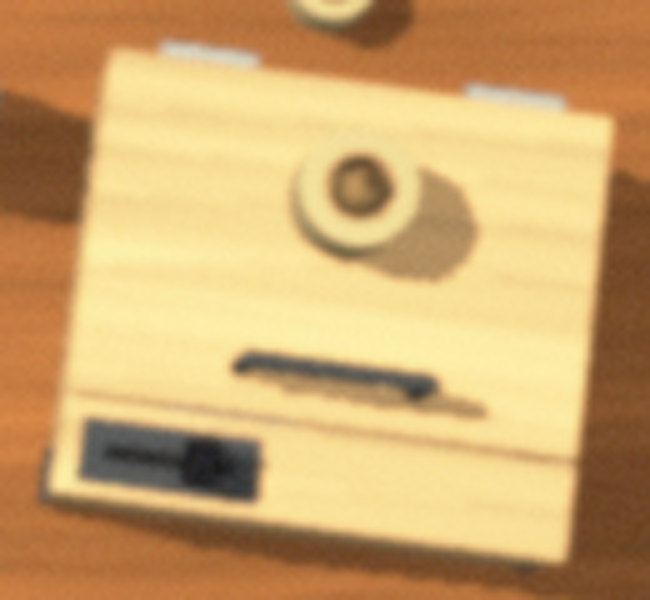

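The crop shows the lid corners at (112,50), (613,118), (568,562) and (52,493). The handle runs (240,360)–(430,385), the roll is at (358,193) and the release at (205,460). I'll fit the case pose to these.

Run:
```python
from h import *
from scipy.optimize import least_squares
c=optics.capture('top')
P=[(115,130,95),(115,-130,95),(-115,-130,95),(-115,130,95),(50,0,138),(-40,0,130),(-92,60,125)]
Q=np.array([(112,50),(613,118),(568,562),(52,493),(358,193),(336,372),(205,460)])/5+[330,120]
def w(s,p):
    a,b=np.cos(s[2]),np.sin(s[2]); return np.array([s[0]+a*p[0]-b*p[1],s[1]+b*p[0]+a*p[1],p[2]])
f=lambda s:np.concatenate([proj(c,w(s,p))-q for p,q in zip(P,Q)])
r=least_squares(f,[550,-200,0],x_scale=[100,100,.1]);print(r.x,r.fun.round(1))
for n,p in dict(spindle=(50,0,150),handle=(-40,0,130),rel=(-92,60,125),relend=(-92,88,125),hinge=(115,0,85)).items(): print(n,w(r.x,p).round(1))
b=optics.capture('scene')
print('scene',[proj(b,w(r.x,p)).round(0) for p in P])
```

```text
[ 5.50388144e+02 -2.08995713e+02 -1.54901889e-01] [-0.4 -0.  -0.5  0.1 -0.7 -0.   0.2 -0.   1.  -0.5  0.6  0.1 -0.2  0.3]
spindle [ 599.8 -216.7  150. ]
handle [ 510.9 -202.8  130. ]
rel [ 468.7 -135.5  125. ]
relend [ 473.1 -107.9  125. ]
hinge [ 664.  -226.7   85. ]
scene [array([278., 279.]), array([154., 277.]), array([181., 194.]), array([285., 195.]), array([218., 241.]), array([226., 209.]), array([255., 194.])]
```

Request:
play_rows(
  plan=[
    [21,-34,0,0,0,-0.118,1],
    [21,-34,0,0,0,-0.118,1],
    [21,-34,0,0,0,-0.118,1],
    [21,-34,0,0,0,-0.118,1],
    [21,-34,0,0,0,-0.118,1],
  ],
  grip_force=40,
)

```text
time_s: 0.67
eef_pos: [264.6, 327.1, 229.5]
ee_rot: [-0.001, 0.441, 0.898, -0.0]
force: [1.8, 1.0, -0.1]
grip_width: 0.997
```

Request:
play_rows(
  plan=[
    [21,-34,0,0,0,-0.118,1],
    [21,-34,0,0,0,-0.118,1],
    [21,-34,0,0,0,-0.118,1],
    [21,-34,0,0,0,-0.118,1],
    [21,-34,0,0,0,-0.118,1],
  ],
)

```text
time_s: 1.08
eef_pos: [371.7, 148.2, 230.1]
ee_rot: [0.0, 0.693, 0.721, 0.001]
force: [1.3, 0.4, 0.2]
grip_width: 0.999
```

Request:
play_rows(
  plan=[
    [21,-34,0,0,0,-0.1,1],
    [21,-34,0,0,0,-0.095,1],
    [21,-34,0,0,0,0,1],
    [21,-34,0,0,0,0,1],
    [21,-34,0,0,0,0,1],
  ],
)

```text
time_s: 1.5
eef_pos: [478.7, -30.8, 230.8]
ee_rot: [0.001, 0.767, 0.642, 0.002]
force: [1.2, 1.1, 0.1]
grip_width: 0.999
```

Request:
play_rows(
  plan=[
    [21,-34,0,0,0,0,1],
    [21,-34,0,0,0,0,1],
    [21,-34,0,0,0,0,1],
    [21,-34,0,0,0,0,1],
    [14,-20,0,0,0,0,1],
  ],
)

```text
time_s: 1.92
eef_pos: [579.1, -197.1, 229.7]
ee_rot: [0.001, 0.768, 0.641, 0.002]
force: [-0.4, 0.6, 0.4]
grip_width: 0.999
```

Run:
```python
from h import *
c=cap('wrist','w1.png'); s=sense(); print(s['eef_pos'],s['ee_rot'],s['joints'])
for p in [(599.8,-216.7,150),(599.8,-216.7,138),(510.9,-202.8,130)]: print(proj(c,p))
```

```text
[ 580.15517534 -199.64173667  228.90670273] [0.00098696 0.76851941 0.63982353 0.00166874] [-0.52317082  0.51141626  1.21422598  0.00247903  1.41294399 -0.3413009 ]
[353.55611424 236.32659298]
[351.98483402 229.96674123]
[232.70815406 228.97278372]
```

View pics/w1.png

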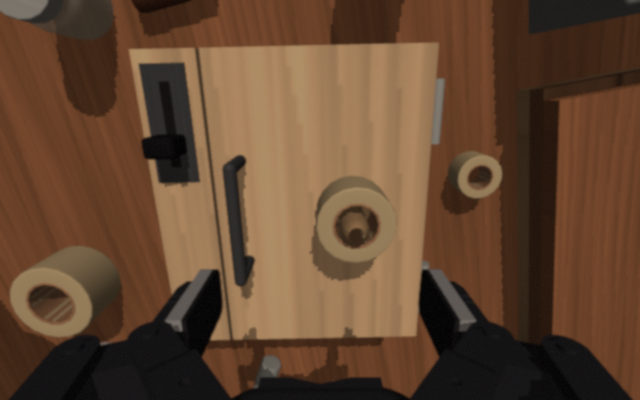

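The wrist view puts the roll's top ring at about (356,226), the spindle top near (354,228) and the handle from (235,163) to (243,270). That is a few pixels off my prediction, so I'll re-measure.

Run:
```python
from h import *
c=optics.capture('wrist')
for u,v,z in [(356,226,138),(354,226,150),(235,163,130),(243,270,130),(239,216,130),(438,43,95),(133,49,95),(417,334,95),(160,145,125)]: print(u,v,unproj(c,u,v,z).round(1))
```

```text
356 226 [ 604.2 -216.5  138. ]
354 226 [ 602.3 -211.4  150. ]
235 163 [ 526.9 -156.4  130. ]
243 270 [ 511.2 -240.2  130. ]
239 216 [ 519.6 -195.8  130. ]
438 43 [ 687.2 -101.8   95. ]
133 49 [464.9 -65.   95. ]
417 334 [ 647.4 -355.3   95. ]
160 145 [ 476.1 -134.7  125. ]
```

Request:
play_rows(
  plan=[
    [12,-8,0,0,0,0,1],
    [11,-7,0,0,0,0,1],
    [0,0,-30,0,0,0,1],
    [0,0,-30,0,0,0,1],
    [0,0,-20,0,0,0,1],
  ],
)

```text
time_s: 2.43
eef_pos: [604.2, -212.4, 150.6]
ee_rot: [0.004, 0.768, 0.64, 0.003]
force: [0.1, 0.0, -0.8]
grip_width: 1.004
```

Run:
```python
from h import *
c=cap('wrist','w2.png'); s=sense(); print(s['eef_pos'],s['ee_rot'],s['force'])
```

```text
[ 602.69078488 -211.43704475  146.60247811] [0.00093133 0.76830553 0.64007853 0.00228549] [-1.03896999  1.15903541 -4.49315843]
```

View pics/w2.png

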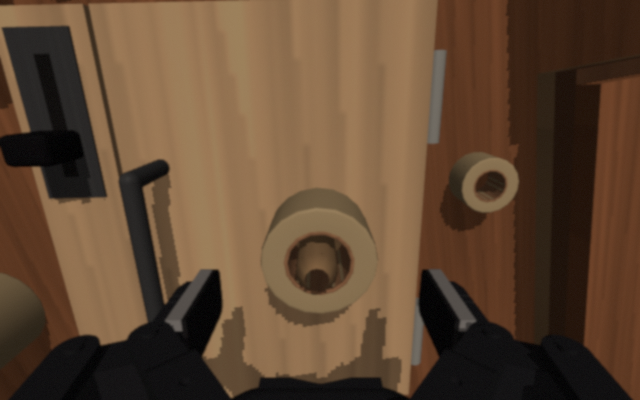

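The roll's top ring is centred at (319,260), midway between the fingers. The release is at about (42,148) and the handle's far foot at (130,180).

Run:
```python
from h import *
c=optics.capture('wrist')
for u,v,z in [(319,260,138),(317,284,150),(316,268,150),(42,140,125),(128,180,130)]: print(u,v,unproj(c,u,v,z).round(1))
```

```text
319 260 [ 602.6 -209.4  138. ]
317 284 [ 600.6 -215.4  150. ]
316 268 [ 601.6 -207.2  150. ]
42 140 [ 483.8 -130.   125. ]
128 180 [ 520.1 -155.3  130. ]
```

Request:
play_rows(
  plan=[
    [0,-1,-22,0,0,0,1],
    [0,0,-16,0,0,0,1],
    [0,0,-8,0,0,0,1],
    [0,0,0,0,0,0,1],
    [0,0,0,0,0,0,-0.5],
  ],
)

```text
time_s: 2.95
eef_pos: [605.0, -211.9, 109.2]
ee_rot: [0.005, 0.768, 0.641, 0.004]
force: [0.1, -0.1, 1.1]
grip_width: 0.881
```

Request:
play_rows(
  plan=[
    [0,0,0,0,0,0,-1],
    [0,0,0,0,0,0,-1],
    [0,0,0,0,0,0,-1],
    [0,0,0,0,0,0,-1],
    [0,0,0,0,0,0,-1],
  ],
)

```text
time_s: 3.37
eef_pos: [606.5, -212.4, 114.2]
ee_rot: [0.008, 0.768, 0.641, 0.005]
force: [-0.5, 0.6, -2.1]
grip_width: 0.691
```

Request:
play_rows(
  plan=[
    [0,0,0,0,0,0,1],
    [0,0,0,0,0,0,1],
    [-2,0,-8,0,0,0,1],
    [-1,0,-8,0,0,0,1],
    [0,0,-1,0,0,0,1],
  ],
)

```text
time_s: 3.78
eef_pos: [603.5, -212.7, 96.5]
ee_rot: [0.009, 0.768, 0.641, 0.005]
force: [-0.0, 0.9, -0.4]
grip_width: 1.001
```

Run:
```python
from h import *
from scipy.spatial.transform import Rotation as R
s=sense(); q=s['ee_rot']; print(s['eef_pos'],s['force'],R.from_quat(np.r_[q[1:],q[0]]).as_matrix().round(3))
c=optics.capture('wrist');s=sense(); print(s['eef_pos'],s['force'])
```

```text
[ 603.47050176 -212.68692365   96.46308461] [-0.04090587  0.9375168  -0.3816223 ] [[ 0.178  0.984  0.02 ]
 [ 0.984 -0.178 -0.007]
 [-0.003  0.021 -1.   ]]
[ 603.57165614 -212.69498289   96.72484538] [-0.84397125 -0.33670197 -0.56954556]
```

Request:
play_rows(
  plan=[
    [0,0,0,0,0.02,0,-1],
    [0,0,-1,0,0,0,-1],
    [0,0,-1,0,0,0,-1],
    [0,0,-1,0,0,0,-1],
    [0,0,-1,0,0,0,-1],
  ],
)

```text
time_s: 4.25
eef_pos: [603.7, -212.9, 95.7]
ee_rot: [0.002, 0.768, 0.641, -0.004]
force: [-4.6, 1.9, 7.0]
grip_width: 0.702
```

Request:
play_rows(
  plan=[
    [0,0,0,0,0,0,-1],
    [0,0,4,0,0,0,-1],
    [0,0,10,0,0,0,-1],
    [0,0,15,0,0,0,-1],
    [0,0,15,0,0,0,-1],
  ],
)

```text
time_s: 4.67
eef_pos: [602.5, -212.1, 139.2]
ee_rot: [-0.001, 0.767, 0.641, -0.005]
force: [-0.1, -0.8, -0.9]
grip_width: 0.701
```

Request:
play_rows(
  plan=[
    [0,0,25,0,0,0,-1],
    [0,0,30,0,0,0,-1],
    [-4,36,0,0,0,0,-1],
    [-5,40,0,0,0,0,-1],
    [-5,40,0,0,0,0,-1],
  ],
)

```text
time_s: 5.08
eef_pos: [589.2, -100.5, 203.3]
ee_rot: [0.004, 0.771, 0.637, -0.003]
force: [1.2, 0.3, -0.7]
grip_width: 0.703
```

Request:
play_rows(
  plan=[
    [-5,40,0,0,0,0,-1],
    [-5,40,0,0,0,0,-1],
    [-5,40,0,0,0,0,-1],
    [-5,40,0,0,0,0,-1],
    [-5,40,0,0,0,0,-1],
  ],
)

```text
time_s: 5.5
eef_pos: [562.0, 106.6, 208.3]
ee_rot: [0.006, 0.771, 0.636, -0.001]
force: [0.1, -0.7, -1.2]
grip_width: 0.701
```

Request:
play_rows(
  plan=[
    [-5,40,0,0,0,0,-1],
    [-5,40,0,0,0,0,-1],
    [-5,36,0,0,0,0,-1],
    [0,0,0,0,0,0,-1],
    [0,0,0,0,0,0,-1],
  ],
)

```text
time_s: 5.92
eef_pos: [543.4, 234.8, 212.7]
ee_rot: [0.006, 0.769, 0.64, 0.001]
force: [1.0, -0.2, -0.9]
grip_width: 0.706
```

Run:
```python
from h import *
from scipy.spatial.transform import Rotation as R
s=sense(); q=s['ee_rot']; print(s['eef_pos'],s['force'],s['grip_width'],R.from_quat(np.r_[q[1:],q[0]]).as_matrix().round(3)[:,1:])
a=cap('scene')['img']; b=cap('wrist')['img']
cv2.imwrite('pics/m1.png',np.hstack([cv2.resize(a[100:320,130:480],(480,302)),cv2.resize(b,(320,200)) if 0 else cv2.copyMakeBorder(cv2.resize(b,(320,200)),0,102,0,0,0)]))
```

```text
[543.41256209 234.83189892 212.70414185] [ 1.02926437 -0.1907933  -0.8671577 ] 0.7061370136377451 [[ 0.983  0.01 ]
 [-0.182 -0.008]
 [ 0.011 -1.   ]]
```

View pics/m1.png

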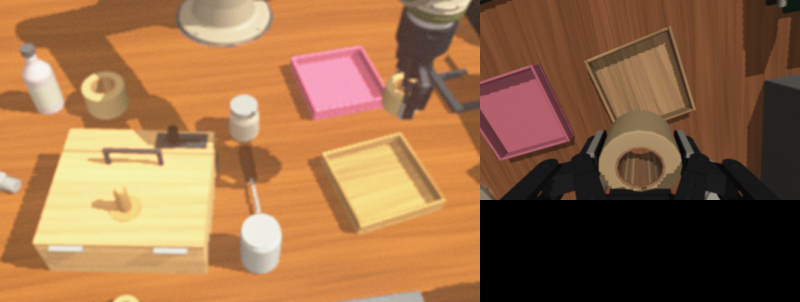

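The roll is held level, and the handle, spindle and bystanders haven't moved. In the wrist inset the tray's rim diagonal runs (586,63)–(694,108).

Run:
```python
from h import *
c=optics.capture('wrist')
for u,v in [(212,126),(428,216),(374,56)]: print(unproj(c,u,v,30).round(1))
```

```text
[456.8 301.2  30. ]
[646.3 174.8  30. ]
[612.5 332.9  30. ]
```

Request:
play_rows(
  plan=[
    [6,2,-35,0,0.01,0,-1],
    [0,0,-38,0,0,0,-1],
    [0,0,-38,0,0,0,-1],
    [0,0,-38,0,0,0,-1],
    [0,0,-25,0,0,0,-1],
  ],
)

```text
time_s: 6.48
eef_pos: [555.7, 228.2, 40.9]
ee_rot: [0.008, 0.773, 0.635, 0.005]
force: [-0.2, 0.1, -1.1]
grip_width: 0.703
```

Request:
play_rows(
  plan=[
    [0,0,-8,0,0,0,-1],
    [0,0,-4,0,0,0,-1],
    [0,0,-1,0,0,0,-1],
  ],
)

```text
time_s: 6.73
eef_pos: [554.5, 224.0, 23.1]
ee_rot: [0.006, 0.774, 0.633, 0.001]
force: [0.6, 0.2, -1.6]
grip_width: 0.705
```

Request:
play_rows(
  plan=[
    [-2,8,-6,0,0.01,0,-1],
    [0,2,-5,0,0,0,-1],
    [0,0,-3,0,0,0,-1],
    [0,0,-2,0,0,0,-1],
  ],
)

```text
time_s: 7.07
eef_pos: [555.8, 235.0, 11.2]
ee_rot: [0.004, 0.775, 0.632, 0.001]
force: [1.1, 0.5, -1.3]
grip_width: 0.705
```

Request:
play_rows(
  plan=[
    [-2,0,-3,0,0,0,-1],
    [0,0,-2,0,0,0,-1],
    [0,0,-2,0,0,0,-1],
  ],
)

```text
time_s: 7.32
eef_pos: [554.2, 235.5, 4.9]
ee_rot: [0.005, 0.775, 0.632, 0.002]
force: [0.6, -0.9, -0.9]
grip_width: 0.701
```

Request:
play_rows(
  plan=[
    [0,0,-1.5,0,0,0,-1],
    [0,0,-1,0,0,0,-1],
  ],
)

```text
time_s: 7.48
eef_pos: [554.3, 235.6, 3.9]
ee_rot: [0.005, 0.775, 0.632, 0.002]
force: [-5.3, -2.0, 13.9]
grip_width: 0.702
```

Contact at 14 N, so I'll release, rise and check.

Request:
play_rows(
  plan=[
    [0,0,0,0,0,0,0.6],
    [0,0,0,0,0,0,1],
    [0,0,0,0,0,0,1],
    [0,0,0,0,0,0,1],
    [0,0,12,0,0,0,1],
  ],
)

```text
time_s: 7.9
eef_pos: [553.6, 235.3, 15.1]
ee_rot: [0.004, 0.775, 0.632, 0.001]
force: [-0.2, -0.2, -1.1]
grip_width: 1.001
```

Request:
play_rows(
  plan=[
    [0,0,25,0,0,0,1],
    [0,0,40,0,0,0,1],
    [0,0,40,0,0,0,1],
    [0,0,40,0,0,0,1],
    [0,0,40,0,0,0,1],
  ],
)

```text
time_s: 8.32
eef_pos: [548.6, 234.0, 203.5]
ee_rot: [0.001, 0.775, 0.632, -0.005]
force: [0.8, 0.8, 1.2]
grip_width: 0.993
```

Request:
play_rows(
  plan=[
    [0,-20,15,0,0,0,1],
    [-2,-40,0,0,0,0,1],
    [-4,-40,0,0,0,0,1],
    [-4,-40,0,0,0,0,1],
    [-4,-40,0,0,0,0,1],
  ],
)

```text
time_s: 8.73
eef_pos: [535.5, 55.1, 235.9]
ee_rot: [0.008, 0.771, 0.637, 0.006]
force: [0.9, -1.2, 0.6]
grip_width: 1.0
```

Request:
play_rows(
  plan=[
    [-4,-40,0,0,0,0,1],
    [-4,-40,0,0,0,0,1],
    [-4,-40,0,0,0,0,1],
    [-4,-40,0,0,0,0,1],
    [-4,-40,0,0,0,0,1],
  ],
)

```text
time_s: 9.15
eef_pos: [512.0, -152.2, 241.7]
ee_rot: [0.011, 0.771, 0.637, 0.007]
force: [1.1, 0.5, 0.9]
grip_width: 1.003
```

Run:
```python
from h import *
from scipy.spatial.transform import Rotation as R
s=sense(); q=s['ee_rot']; print(s['eef_pos'],s['force'],s['joints'],R.from_quat(np.r_[q[1:],q[0]]).as_matrix().round(3)[:,1:])
a=cap('scene')['img']; c=cap('wrist')
o=np.zeros((400,800,3),np.uint8); o[:302,:480]=cv2.resize(a[100:320,130:480],(480,302)); o[:200,480:]=cv2.resize(c['img'],(320,200))
cv2.imwrite('pics/m2.png',o)
```

```text
[ 511.98672105 -152.22132619  241.71289588] [1.09908743 0.53429027 0.87713202] [-0.51146372  0.3110001   1.47298065  0.00625848  1.33248847 -0.32397427] [[ 0.982  0.025]
 [-0.188 -0.007]
 [ 0.026 -1.   ]]
```

View pics/m2.png

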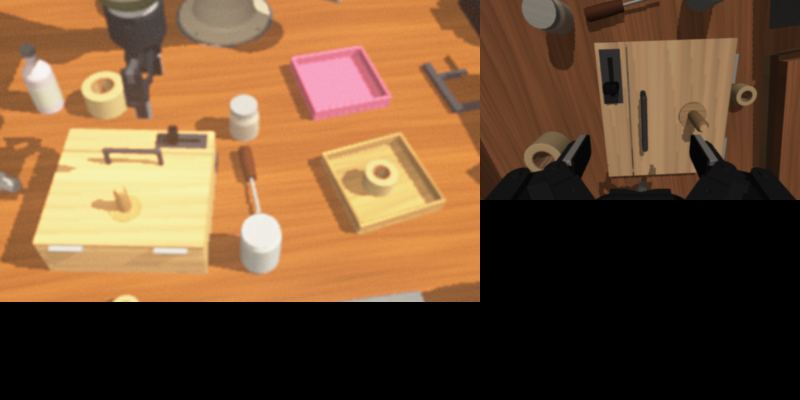

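The roll lies flat in the tray and the bystanders are in place. In the wrist view the handle runs, in full pixels, about (326,186)–(332,300).

Run:
```python
from h import *
c=optics.capture('wrist')
im=c['img'][90:330,220:520]; cv2.imwrite('pics/w3.png',cv2.resize(im,None,fx=2.5,fy=2.5))
for u,v in [(326,186),(332,300),(329,243)]: print(unproj(c,u,v,130).round(1))
```

```text
[ 521.4 -144.9  130. ]
[ 507.4 -245.2  130. ]
[ 514.8 -192.2  130. ]
```

View pics/w3.png

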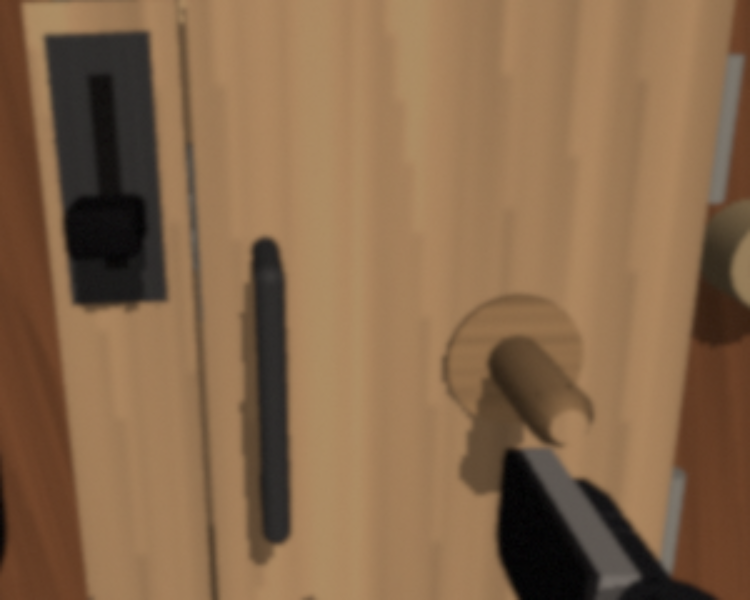

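The handle bar runs (268,272)–(276,540) in the crop, so its centre is about (514,-200) in world. The release top is near (105,222).

Request:
play_rows(
  plan=[
    [1,-25,0,0,0.025,0,1],
    [1,-25,0,0,0,0,1],
    [0,0,-30,0,0,0,1],
    [0,0,-35,0,0,0,1],
    [0,0,-20,0,0,0,1],
  ],
)

```text
time_s: 9.72
eef_pos: [516.6, -202.0, 162.1]
ee_rot: [0.009, 0.771, 0.637, -0.0]
force: [-0.4, -0.3, -0.5]
grip_width: 0.999
```

Run:
```python
from h import *
from scipy.spatial.transform import Rotation as R
c=optics.capture('wrist')
s=sense(); q=s['ee_rot']; print(s['eef_pos'],s['force'],R.from_quat(np.r_[q[1:],q[0]]).as_matrix().round(3)[:,1:])
for p in [(514,-200,130),(521,-160,130),(507,-240,130)]: print(proj(c,p).round(0))
g=cv2.cvtColor(c['img'],cv2.COLOR_BGR2GRAY)
for v in range(200,400,25): 
    x=np.where(g[v,230:410]<60)[0]+230; print(v,x.min() if len(x) else None,x.max() if len(x) else None,len(x))
```

```text
[ 515.47321177 -201.01114682  159.06768496] [-0.95882646  0.51073389 -3.65671941] [[ 0.982  0.006]
 [-0.188 -0.01 ]
 [ 0.008 -1.   ]]
[314. 241.]
[312. 169.]
[316. 303.]
200 302 319 18
225 303 320 18
250 304 320 17
275 305 321 17
300 306 322 17
325 None None 0
350 285 285 1
375 285 289 5
```

Request:
play_rows(
  plan=[
    [-1,0,-20,0,0,0,1],
    [0,0,-18,0,0,0,1],
    [-1,0,-11,0,0,0,0.3],
    [0,0,-3,0,0,0,-0.3],
    [0,0,-1,0,0,0,-0.6],
  ],
)

```text
time_s: 10.18
eef_pos: [515.4, -196.4, 108.6]
ee_rot: [0.007, 0.769, 0.639, -0.0]
force: [-0.1, -0.8, -0.0]
grip_width: 0.598
```

Run:
```python
from h import *
s=sense();print(s['eef_pos'],s['force'],s['grip_width'],s['ee_rot'])
```

```text
[ 515.36539571 -196.40547134  108.60566931] [-0.07281218 -0.77110931 -0.04555057] 0.5981398615840284 [ 6.84744515e-03  7.68761345e-01  6.39499042e-01 -2.88224361e-04]
```

Request:
play_rows(
  plan=[
    [-1,-2,0,0,0.005,0,-1],
    [0,0,0,0,0,0,-1],
    [0,0,0,0,0,0,-1],
    [0,0,0,0,0,0,-1],
    [0,0,0,0,0,0,-1],
  ],
  grip_force=40,
)

```text
time_s: 10.6
eef_pos: [513.7, -197.7, 112.5]
ee_rot: [0.005, 0.768, 0.641, -0.004]
force: [5.8, 0.0, -5.2]
grip_width: 0.102
```

Request:
play_rows(
  plan=[
    [0,0,0,0,0,0,-1],
    [0,0,0,0,0,0,-1],
  ],
)

```text
time_s: 10.77
eef_pos: [514.0, -197.7, 113.1]
ee_rot: [0.005, 0.768, 0.641, -0.003]
force: [0.2, 0.5, -2.7]
grip_width: 0.096
```

The bar is gripped, so I'll tug gently.

Request:
play_rows(
  plan=[
    [0,0,1.5,0,0,0,-1],
    [0,0,1.5,0,0,0,-1],
  ],
)

```text
time_s: 10.93
eef_pos: [514.5, -197.8, 115.4]
ee_rot: [0.006, 0.768, 0.641, -0.003]
force: [8.5, -4.3, -23.5]
grip_width: 0.098
```

Request:
play_rows(
  plan=[
    [0,0,2,0,0,0,-1],
    [0,0,2,0,0,0,-1],
  ],
)

```text
time_s: 11.1
eef_pos: [514.5, -197.7, 115.4]
ee_rot: [0.005, 0.768, 0.641, -0.003]
force: [9.4, -5.4, -22.8]
grip_width: 0.098
```

Request:
play_rows(
  plan=[
    [0,0,2,0,0,0,-1],
    [0,0,2,0,0,0,-1],
  ],
)

```text
time_s: 11.27
eef_pos: [514.5, -197.7, 115.4]
ee_rot: [0.004, 0.768, 0.641, -0.003]
force: [9.4, -4.1, -21.3]
grip_width: 0.098
```

The lid stopped after about 3 mm of travel with 23 N on it, so the catch is holding. I'll ease down, let go and go to the release.

Request:
play_rows(
  plan=[
    [0,0,-2,0,0,0,-1],
    [0,0,-1.5,0,0,0,-1],
    [0,0,0,0,0,0,0.5],
    [0,0,0,0,0,0,0.5],
    [0,0,0,0,0,0,0.5],
  ],
)

```text
time_s: 11.68
eef_pos: [514.3, -198.0, 113.2]
ee_rot: [0.004, 0.768, 0.64, -0.003]
force: [-1.1, 1.3, -0.7]
grip_width: 0.516
```

Request:
play_rows(
  plan=[
    [0,0,0,0,0,0,0.5],
    [0,0,15,0,0,0,0.5],
    [0,0,30,0,0,0,0.3],
    [0,0,35,0,0,0,0.2],
    [-10,15,0,0,0,0,0.1],
  ],
)

```text
time_s: 12.1
eef_pos: [504.5, -184.0, 195.8]
ee_rot: [0.003, 0.769, 0.64, -0.003]
force: [-0.0, 0.1, 0.7]
grip_width: 0.552
```

Request:
play_rows(
  plan=[
    [-15,25,0,0,0,0,0.1],
    [-12,20,0,0,0,0,0.1],
    [-4,4,0,0,0,0,0.1],
    [0,0,0,0,0,0,0.1],
  ],
)

```text
time_s: 12.43
eef_pos: [472.3, -132.6, 199.0]
ee_rot: [0.006, 0.769, 0.639, -0.002]
force: [0.1, 0.0, -0.4]
grip_width: 0.548
```

Run:
```python
from h import *
from scipy.spatial.transform import Rotation as R
c=cap('wrist','w4.png')
s=sense(); q=s['ee_rot']; print(s['eef_pos'],s['force'],s['grip_width'],R.from_quat(np.r_[q[1:],q[0]]).as_matrix().round(3)[:,1:])
for p in [(472.7,-132,125),(468.7,-135.5,125)]: print(proj(c,p).round(0))
```

```text
[ 472.69368048 -133.05527363  198.91635205] [ 0.1484849  -0.06383028  0.03287582] 0.5478197457685536 [[ 0.983  0.005]
 [-0.182 -0.012]
 [ 0.007 -1.   ]]
[320. 216.]
[315. 222.]
```

View pics/w4.png

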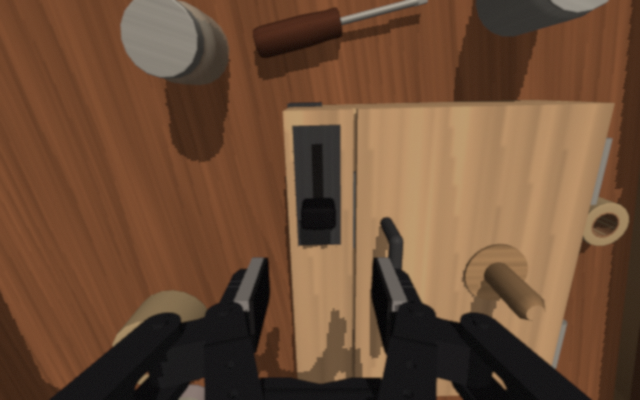

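The release top is at (318,217), where I predicted it at (472,-132), and it is square to the jaws. Descending.

Request:
play_rows(
  plan=[
    [0,0,-30,0,0,0,0.1],
    [0,0,-30,0,0,0,0.1],
    [0,0,-20,0,0,0,0.1],
    [0,0,-6,0,0,0,0.1],
  ],
)

```text
time_s: 12.82
eef_pos: [476.1, -137.2, 112.2]
ee_rot: [0.01, 0.769, 0.639, -0.0]
force: [-0.8, -0.4, 0.1]
grip_width: 0.548
```

Request:
play_rows(
  plan=[
    [-3,4,-5,0,0.01,0,0.1],
    [-1,1,-5,0,0,0,0.1],
    [0,0,-1,0,0,0,-0.2],
    [0,0,0,0,0,0,-1],
    [0,0,0,0,0,0,-1],
  ],
  grip_force=40,
)

```text
time_s: 13.23
eef_pos: [471.4, -133.4, 100.8]
ee_rot: [0.005, 0.77, 0.638, -0.006]
force: [-0.5, 0.0, -5.3]
grip_width: 0.273
```

Request:
play_rows(
  plan=[
    [0,0,0,0,0,0,-1],
    [0,0,0,0,0,0,-1],
    [0,0,0,0,0,0,-1],
  ],
)

```text
time_s: 13.48
eef_pos: [471.4, -133.4, 100.8]
ee_rot: [0.005, 0.769, 0.639, -0.006]
force: [-0.6, 0.0, -7.7]
grip_width: 0.27
```

Request:
play_rows(
  plan=[
    [0.8,5,0,0,0,0,-1],
    [0.9,5,0,0,0,0,-1],
    [0.9,5,0,0,0,0,-1],
    [0.9,5,0,0,0,0,-1],
  ],
)

```text
time_s: 13.82
eef_pos: [474.7, -113.1, 100.8]
ee_rot: [0.005, 0.769, 0.639, -0.007]
force: [-2.6, -4.0, -7.0]
grip_width: 0.274
```

Request:
play_rows(
  plan=[
    [0.8,4,0,0,0,0,-1],
    [0.5,3,0,0,0,0,-1],
  ],
)

```text
time_s: 13.98
eef_pos: [475.9, -105.3, 100.8]
ee_rot: [0.006, 0.769, 0.639, -0.008]
force: [-5.7, -23.4, -9.9]
grip_width: 0.272
```

It slid 28 mm and hit the end stop. I'll let go, rise and return to the handle.

Request:
play_rows(
  plan=[
    [0,0,0,0,0,0,0.1],
    [0,0,0,0,0,0,0.1],
    [0,0,0,0,0,0,0.1],
    [0,0,15,0,0,0,0.1],
    [0,0,30,0,0,0,0.1],
  ],
)

```text
time_s: 14.4
eef_pos: [476.2, -102.7, 145.1]
ee_rot: [0.003, 0.769, 0.639, -0.007]
force: [0.1, 0.4, -0.1]
grip_width: 0.55
```

Request:
play_rows(
  plan=[
    [0,0,30,0,0,0,0.3],
    [10,-25,0,0,0,0,0.5],
    [14,-32,0,0,0,0,1],
    [12,-30,0,0,0,0,1],
    [2,-7,0,0,0,0,1],
  ],
)

```text
time_s: 14.82
eef_pos: [518.8, -198.5, 186.4]
ee_rot: [0.011, 0.768, 0.64, -0.002]
force: [0.4, -0.6, -0.1]
grip_width: 1.007
```

Run:
```python
from h import *
from scipy.spatial.transform import Rotation as R
c=cap('wrist','w5.png')
s=sense(); q=s['ee_rot']; print(s['eef_pos'],s['force'],s['grip_width'],R.from_quat(np.r_[q[1:],q[0]]).as_matrix().round(3)[:,1:])
print(proj(c,(476.5,-104.5,125)).round(0),proj(c,(472,-132,125)).round(0))
```

```text
[ 518.50885638 -198.01630692  186.31013514] [-1.08064487 -0.52572702 -0.10195256] 1.0011462931812096 [[ 0.983  0.01 ]
 [-0.181 -0.019]
 [ 0.013 -1.   ]]
[213.  82.] [219. 133.]
```

View pics/w5.png

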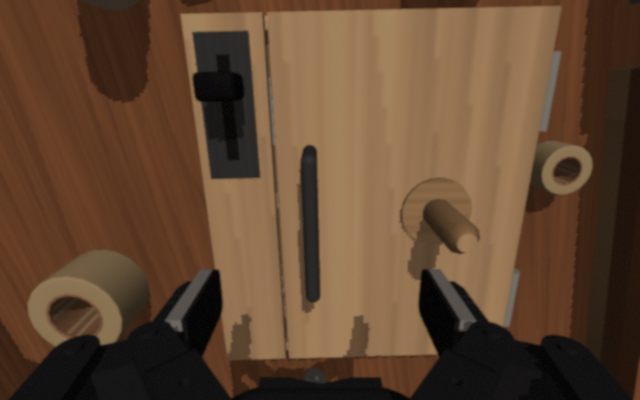

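The release is at its far end at (218,86). Now I'll regrasp the handle.

Request:
play_rows(
  plan=[
    [-4,-1,-20,0.019,0.01,0,1],
    [-1,0,-25,0,0,0,1],
    [-1,0,-20,0,0,0,1],
    [-1,0,-8,0,0,0,0.3],
    [0,0,-4,0,0,0,-0.3],
  ],
)

```text
time_s: 15.28
eef_pos: [512.0, -196.6, 109.6]
ee_rot: [0.002, 0.769, 0.639, 0.002]
force: [-0.2, 0.1, -0.2]
grip_width: 0.745
```

Run:
```python
from h import *
s=sense();print(s['eef_pos'],s['force'],s['grip_width'],s['ee_rot'])
```

```text
[ 511.9752422  -196.56266601  109.58027613] [-0.16313942  0.13511789 -0.1785659 ] 0.7453050662883434 [0.00173866 0.76879307 0.63949184 0.00209104]
```

Request:
play_rows(
  plan=[
    [1,-2,0,0,0,0,-0.5],
    [1,0,0,0,0,0,-1],
    [0,0,0,0,0,0,-1],
    [0,0,0,0,0,0,-1],
    [0,0,0,0,0,0,-1],
  ],
  grip_force=50,
)

```text
time_s: 15.7
eef_pos: [513.9, -197.4, 112.3]
ee_rot: [0.002, 0.768, 0.64, 0.002]
force: [-10.3, 0.3, 0.6]
grip_width: 0.093
```

Request:
play_rows(
  plan=[
    [0,0,0,0,0,0,-1],
    [0,0,0,0,0,0,-1],
    [0,0,2,0,0,0,-1],
    [0,0,2,0,0,0,-1],
    [0.5,0,3,0,0,0,-1],
  ],
)

```text
time_s: 16.12
eef_pos: [516.4, -197.9, 120.6]
ee_rot: [0.004, 0.768, 0.641, 0.003]
force: [4.7, -2.1, -5.1]
grip_width: 0.092
```

The lid is rising freely at about 5 N. Next I'll compute the arc.

```bash
cat > arc.py <<'E'
from h import *
from scipy.spatial.transform import Rotation as R
def arc(dth=.07,k=.35,n=5):
    s=sense(); q=s['ee_rot']; d=R.from_quat(np.r_[q[1:],q[0]]).as_matrix()[:,2]
    h=np.array([666.8,-225,85]); ex=np.array([.9856,-.169,0]); ey=np.array([.169,.9856,0])
    bar=s['eef_pos']-19*d; v=bar-h; a=np.arctan2(v[2],-v@ex); th=a-np.arctan2(45,155)
    print('pos',s['eef_pos'].round(1),'th deg',np.degrees(th).round(1),'rad',np.hypot(v[2],v@ex).round(1),'tilt',np.degrees(np.arcsin(-d@ex)).round(1),'lat',(v@ey).round(1),'F',s['force'].round(1),'g',s['grip_width'].round(3),s['joints'].round(2))
    p=s['eef_pos']; rr=161.4
    for i in range(1,n+1):
        aa=a+dth*i; b=h-ex*rr*np.cos(aa)+np.array([0,0,rr*np.sin(aa)])
        t=b+19*R.from_rotvec(ey*dth*k*i).apply(d); print((t-p).round(1),(ey*dth*k).round(3)); p=t
if __name__=='__main__': arc()
E
python3 arc.py
```

```text
Traceback (most recent call last):
  File "arc.py", line 12, in <module>
    if __name__=='__main__': arc()
                             ~~~^^
  File "arc.py", line 7, in arc
    print('pos',s['eef_pos'].round(1),'th deg',np.degrees(th).round(1),'rad',np.hypot(v[2],v@ex).round(1),'tilt',np.degrees(np.arcsin(-d@ex)).round(1),'lat',(v@ey).round(1),'F',s['force'].round(1),'g',s['grip_width'].round(3),s['joints'].round(2))
                                                                                                                                                                                                         ^^^^^^^^^^^^^^^^^^^^^
AttributeError: 'float' object has no attribute 'round'
```

```bash
sed -i "s/s\['grip_width'\].round(3)/s['grip_width']/; " arc.py; python3 arc.py
```

```text
pos [ 516.4 -197.9  120.6] th deg 3.4 rad 162.5 tilt -0.6 lat 1.4 F [ 4.7 -2.1 -5.1] g 0.09249226019280213 [-0.58  0.48  1.57  0.    1.09 -0.4 ]
[ 4.5 -2.1 10.1] [0.004 0.024 0.   ]
[ 4.4 -0.7 10.2] [0.004 0.024 0.   ]
[ 5.1 -0.9  9.8] [0.004 0.024 0.   ]
[ 5.7 -1.   9.4] [0.004 0.024 0.   ]
[ 6.3 -1.1  9. ] [0.004 0.024 0.   ]
```

Request:
play_rows(
  plan=[
    [4,-0.7,10,0.004,0.024,0,-1],
    [4.5,-0.8,10,0.004,0.024,0,-1],
    [5,-0.9,9.8,0.004,0.024,0,-1],
    [5.7,-1,9.4,0.004,0.024,0,-1],
    [6.3,-1.1,9,0.004,0.024,0,-1],
  ],
)

```text
time_s: 16.53
eef_pos: [540.3, -201.6, 169.3]
ee_rot: [-0.046, 0.766, 0.639, -0.04]
force: [4.6, -2.5, -8.8]
grip_width: 0.101
```

```bash
python3 arc.py
```

```text
pos [ 540.3 -201.6  169.3] th deg 23.0 rad 163.1 tilt 7.0 lat 1.6 F [ 4.6 -2.5 -8.8] g 0.10060312198856493 [-0.54  0.54  1.32 -0.04  1.39 -0.35]
[ 7.9 -3.   7.5] [0.004 0.024 0.   ]
[ 7.5 -1.3  8. ] [0.004 0.024 0.   ]
[ 8.  -1.4  7.5] [0.004 0.024 0.   ]
[ 8.5 -1.5  6.9] [0.004 0.024 0.   ]
[ 8.9 -1.5  6.2] [0.004 0.024 0.   ]
```

Request:
play_rows(
  plan=[
    [7.3,-1.3,8,0.004,0.024,0,-1],
    [7.6,-1.3,7.8,0.004,0.024,0,-1],
    [8,-1.4,7.5,0.004,0.024,0,-1],
    [8.5,-1.5,6.9,0.004,0.024,0,-1],
    [8.9,-1.5,6.2,0.004,0.024,0,-1],
  ],
)

```text
time_s: 16.95
eef_pos: [579.8, -208.0, 207.6]
ee_rot: [-0.098, 0.762, 0.635, -0.083]
force: [-1.0, -2.2, -6.4]
grip_width: 0.092
```

```bash
python3 arc.py
```

```text
pos [ 579.8 -208.   207.6] th deg 43.1 rad 164.0 tilt 14.8 lat 2.1 F [-1.  -2.2 -6.4] g 0.0918093168243712 [-0.5   0.69  1.   -0.08  1.7  -0.32]
[10.3 -3.9  3.3] [0.004 0.024 0.   ]
[ 9.7 -1.7  4.9] [0.004 0.024 0.   ]
[10.  -1.7  4.1] [0.004 0.024 0.   ]
[10.2 -1.8  3.4] [0.004 0.024 0.   ]
[10.4 -1.8  2.6] [0.004 0.024 0.   ]
```

Request:
play_rows(
  plan=[
    [9.4,-1.6,4.6,0.004,0.024,0,-1],
    [9.7,-1.7,4.7,0.004,0.024,0,-1],
    [10,-1.7,4.1,0.004,0.024,0,-1],
    [8,-1.4,2.6,0.003,0.018,0,-1],
    [0,0,0,0,0,0,-1],
  ],
)

```text
time_s: 17.37
eef_pos: [617.4, -214.0, 226.0]
ee_rot: [-0.137, 0.756, 0.63, -0.116]
force: [-2.6, -1.0, 0.9]
grip_width: 0.094
```

Request:
play_rows(
  plan=[
    [0,0,0,0,0,0,-1],
    [0,0,0,0,0,0,-1],
    [0,0,0,0,0,0,-1],
  ],
)

```text
time_s: 17.62
eef_pos: [616.8, -213.9, 225.9]
ee_rot: [-0.137, 0.756, 0.63, -0.116]
force: [-1.4, -0.4, -2.4]
grip_width: 0.094
```

Run:
```python
from arc import *
arc(n=0); cap('scene','s9.png'); t=sense()['time_s']; arc(n=0); print(t)
```

```text
pos [ 616.8 -213.9  225.9] th deg 58.2 rad 164.8 tilt 20.6 lat 2.4 F [-1.4 -0.4 -2.4] g 0.09394099402772609 [-0.47  0.86  0.66 -0.11  1.96 -0.32]
pos [ 616.8 -214.   225.9] th deg 58.1 rad 164.8 tilt 20.6 lat 2.4 F [-1.5 -0.4 -3.4] g 0.09207502040616226 [-0.47  0.86  0.66 -0.11  1.96 -0.32]
17.6667
```

View pics/s9.png

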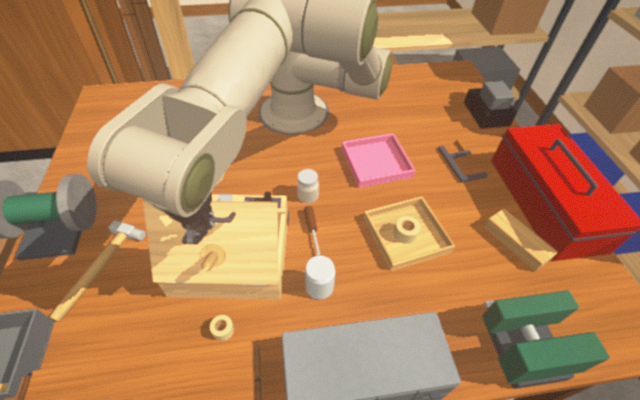

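Run:
```python
from h import *
c=optics.capture('scene')
h=np.array([666.8,-225,85]); ex=np.array([.9856,-.169,0]); ey=np.array([.169,.9856,0]);ez=np.array([0,0,1.])
for th in (0,1.01):
  X=ex*np.cos(th)-ez*np.sin(th); Z=ez*np.cos(th)+ex*np.sin(th)
  for n,(x,y,z) in dict(bar0=(-155,-45,45),bar1=(-155,45,45),spTop=(-65,0,65),spBase=(-65,0,10),lidL=(-181,130,10),lidR=(-181,-130,10)).items(): print(th,n,proj(c,h+X*x+ey*y+Z*z).round(0))
cv2.imwrite('pics/s10.png',cv2.resize(c['img'][140:310,120:320],None,fx=4,fy=4)[:600])
```

```text
0 bar0 [208. 210.]
0 bar1 [247. 211.]
0 spTop [218. 238.]
0 spBase [223. 252.]
0 lidL [286. 212.]
0 lidR [178. 209.]
1.01 bar0 [182. 220.]
1.01 bar1 [230. 221.]
1.01 spTop [207. 269.]
1.01 spBase [215. 256.]
1.01 lidL [278. 203.]
1.01 lidR [144. 200.]
```

View pics/s10.png

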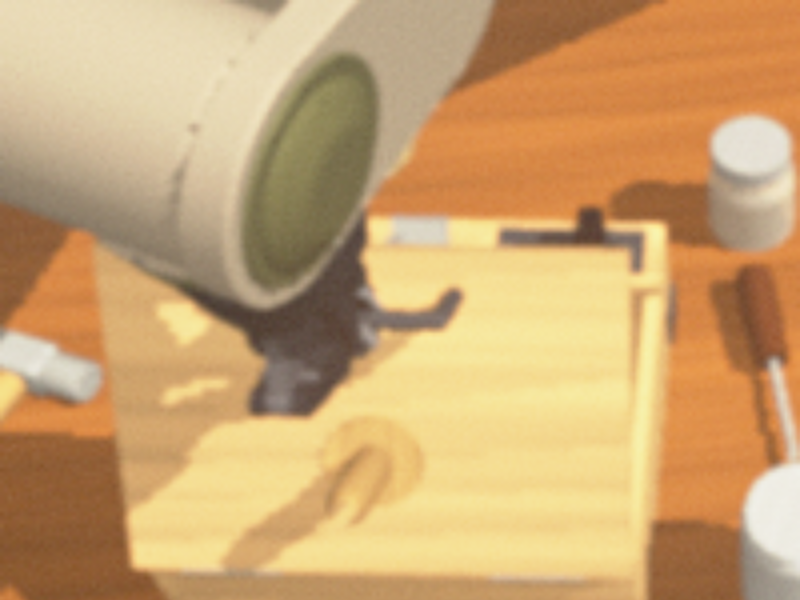

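The lid's raised corner is at about (278,202) and the spindle tip at about (207,269). Both match the 58° projection, and the gripper still holds the bar.

```bash
python3 -c "
from h import *
print(ctrl.finish_job())"
```

```text
the job is handed in; nothing more can be done
None
```

I finished the job in the order asked and handed it in at about 18 s of the 72 s allowed. The hand-in reports no verdict.

- **Tape roll:** I slid the middle-sized roll up off the spindle and laid it flat in the wooden tray. The last scene picture shows it lying there. My first grip sat too high, so I reopened and regrasped lower before lifting.
- **Tug test:** Pulling the handle up before touching the release, the lid moved about 3 mm and then stopped at about 23 N, so it was caught.
- **Release:** I gripped it and slid it 28 mm to its end stop, where the force rose to 23 N. A wrist picture showed it at the far end.
- **Lid:** It then rose freely at roughly 5–9 N. It is held at about 58°, still in the gripper. The arm pose gave 58.1°, and the lid corner and spindle tip in the scene picture matched the projection for that angle.
- **Bystanders:** The jar, screwdriver and tin look unmoved in the last picture.

One small disagreement: the bar's distance from the hinge came out 1–3 mm larger than the drawing says. That is within the error of my case fit.

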